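File the thick note case in the packed rack

ROBOT

A 7-joint arm with a two-finger parallel gripper is mounted at the origin on the work surface. World frame = base frame: x ahead of the robot, y to its left, z up, the work surface at z = 0. Lengths are in mm, angles in rad, forces in N, time in s.
With the tool pointing down it reaches from about 425 to 950 mm from the base axis. Payload 16.7 kg.
Tool frame: the origin (TCP) lies at the centre of the arm's flange, where the gripper is bolted on; the fingertips stand 199 mm ahead of it and the grasp point (between the pads) lies 180 mm ahead of it; z points along the fingers, y is the direction in which the jaws open and shut (so a half turn about z gives the same grasp; the last joint's range is limited). The gripper opens to 94 mm and grips with 3 to 60 N. Pads are 16 mm wide; open, the fingers measure 119 mm over their backs; the gripper's body (75 mm by 177 mm) begins 78 mm behind the grasp point.
Start: joints at [-1.29, 0.426, 0.074, 1.606, -0.034, 1.111, -0.067], TCP at [281.273, 613.574, 404.667] pointing down, gripper open.
Joint ranges: [-2.85, 2.85], [-0.5, 2.14], [-1.23, 1.37], [0.21, 2.46], [-1.02, 4.16], [0.16, 2.05], [-2.73, 2.73]. Speed limits (rad/s): [1.89, 1.89, 2.39, 2.39, 3.01, 3.01, 3.01].

INTERFACE

Orientations are given as a unit quaternion [w, x, y, z].
In Python, from cell import ctrl, viewer, monitor gives the robot as it stands. Calls block until the motion is done:
- ctrl.move_pose(position, orientation): joint-space move of the TCP to a pose.
- ctrl.move_linear(position, rate=150, rot=None): straight line of the TCP; rot=None keeps the orientation; rate is the mean speed in mm/s.
- ctrl.move_j(angles): joint-space move.
- ctrl.grip(opening, force=None): finger opening in mm; force is the grip in N (None keeps the last); returns when the fingers have stopped.
- ctrl.sleep(seconds).
- ctrl.inverse_kinematics(position, orientation): joint angles nearest the present ones, or None.
- viewer.grab_frame(name): name is "side" or "top"; returns the picture (420x560x3 uint8, blue, green, red); there is no depth.
- viewer.camera_model(name): a dict with "fov_y" (degrees; the focal length in pixels is half the picture's height over the tangent of half this angle, whatever the lens; pixels are square), "cx", "cy" (the principal point, pixels), "extrinsics" (4x4, takes a point from world to camera coordinates). Camera axes: x right, y down, z forward; pixel columns grow to the right and rows downward; lengths in mm; the calibration is good to about 2 mm. A picture is of the moment at which its call begins. camera_model takes no time and is no camera call.
A pose or a line that the arm cannot do raises ctrl.IKError and nothing moves.
- ctrl.hand_in(): hands the job in, once; it reports no verdict.
Readings, each from a call of its own:
- monitor.read_time_s(): time.
- monitor.read_qpos(): joint angles.
- monitor.read_joint_velocities(): joint speeds.
- monitor.read_joint_torque(): joint torques, N m.
- monitor.read_tool_pos(): TCP position.
- monitor.read_eef_rot(): TCP orientation.
- monitor.read_wrist_force(): force on the tool from outside, world axes, zero at the start.
- monitor.read_moment(): the same for the moment, N m.
- monitor.read_grip_width(): finger opening in mm.
Only numpy, scipy, OpenCV 4.12 (cv2) and the standard library are available. Lean on these libraries where they do the work, as an engineer would, in place of code of your own. Each camera call takes 0.05 s, during which the arm holds its last target. There are 200 camera calls.

TASK

Slide the rack's follower right back to its stop, stand the thick note case upright on the rack's apron nose towards the gap marked by the paper slip, and let go of it there, then push it into the row between its neighbours, easing them apart, until it is fully home and its front is flush with theirs. Then slide the follower up again so that the whole row is snug, with every case still upright and in its place. Do not topple any case, and leave the thin spare case and the other things on the table where they are.

Things in the scene. Friction and masses are not known exactly. Their poses are not given: they have to be found in the camera images.
- rack: Steel filing rack fixed to the table. Origin: centre of the underside of its base plate, 230 (x) by 300 (y) by 4 mm thick; x points from the open front to the far fence. The bare front part, x -115 to +5 mm, is the apron. The row of upright cases stands along y on the plate behind it, case centres at x = +55 mm, fronts at x = +5 mm, between the fixed cheek (-y end) and the follower (+y end).
- follower (a joint): Position of the dark steel follower (sliding end plate), metres, 0 to 0.06 (stop); grows as it slides away from the row along rack +y. About 3 N of friction; stays where it is left. Its face to the row is at rack y = 17 mm + this value. It starts close to the row, at 0 to 3 mm. With all five cases packed tight it stands at 5 mm.
- follower_post (a point): Top centre of the follower's upright post, the handle for moving it: 22 (rack x) by 14 (rack y) mm, top 77 mm above the table, clear down to the follower's foot 15 mm above the table. At rack x = +52 mm, y = 75 mm + joint value. The follower's plate (8 mm thick, 71 mm high, 85 mm along x) leaves 43 mm free between plate and post.
- slip: White paper slip on the rack's floor marking the gap where the thick case belongs (look only, does not obstruct; 125 by 22 mm, it sticks out some 26 mm onto the apron). Origin on the gap's centre line, at rack x = +55 mm; axes as the rack. The gap is about 32 mm wide, one of the three inner places of the row.
- thick_case: The case to file: grey hard plastic, standing on the table left or right of the rack, 100 (x) by 42 (y) by 80 mm high, about 0.3 kg. Origin: centre of the underside; x points to its wedge nose, which tapers over the last 29 mm from 42 to about 21 mm; the blunt end with the paper label (x = -50 mm) is its front. It is 10 mm thicker than the gap; pushing it in takes up to 20 N.
- case_nose (a point): Middle of the thick case's nose end: 50 mm in its +x from its origin, 40 mm above its underside.
- rack_fence (a point): Middle of the top of the rack's far fence, inner face: the wall 60 mm high above the table at rack x = +107 mm that stops the cases.
- rack_cheek (a point): Top of the rack's fixed end cheek, middle of its inner face: rack y = -140 mm, 60 mm above the table; the cheek runs from rack x 0 to 108 mm.
- spare_case: A bystander: like the thick case but only 30 mm thick, standing on the table on the rack's other side; leave it there. Origin: centre of the underside, x to its nose.
- case_a: One of the four cases of the row, grey hard plastic, 100 (x) by 30 (y) by 80 mm high, about 0.2 kg, loose, standing on the rack's floor. Origin: centre of the underside; axes as the rack.
- case_b: One of the four cases of the row, grey hard plastic, 100 (x) by 30 (y) by 80 mm high, about 0.2 kg, loose, standing on the rack's floor. Origin: centre of the underside; axes as the rack.
- case_c: One of the four cases of the row, grey hard plastic, 100 (x) by 30 (y) by 80 mm high, about 0.2 kg, loose, standing on the rack's floor. Origin: centre of the underside; axes as the rack.
- case_d: One of the four cases of the row, grey hard plastic, 100 (x) by 30 (y) by 80 mm high, about 0.2 kg, loose, standing on the rack's floor. Origin: centre of the underside; axes as the rack.
- phone: Bystander: black phone lying flat, 150 by 73 by 9 mm. Origin: centre of the underside.
- cup: Bystander: red plastic cup, 76 mm across, 85 mm high. Origin: centre of the underside.
- stapler: Bystander: black stapler, 140 by 36 by 48 mm. Origin: centre of the underside.
- tape: Bystander: yellow roll of tape lying flat, 90 mm across, 48 mm high. Origin: centre of the underside.
- stamp: Bystander: wooden hand stamp standing, 44 mm across, 75 mm high. Origin: centre of the underside.
Not all that is in view belongs to the job. What is shaped like the case_c but green is not meant.

How it is judged (in metres and radians):
On the way, in this order (a step that is already met when the one before it is completed fails the run):
1. the follower is slid back to its stop (at least 50 of 60 mm) (value of joint follower above 0.05 m), for 0.1 s.
2. the thick case stands upright on the apron nose to the row, in line with the slip (within 18 mm and 0.2 rad), still at least 45 mm short of home, let go and at rest (x of case_nose in the frame of rack between -0.05 and 0.062 m and x of thick_case in the frame of rack between -0.095 and 0.01 m and y of thick_case in the frame of slip between -0.018 and 0.018 m and angle between thick_case's own z axis and vertical below 0.12 rad and z of thick_case in the frame of rack between 0 and 0.01 m and angle between the x axis of thick_case and the x axis of rack, either way round below 0.2 rad and contact force between the fingers and thick_case below 0.3 N and linear speed of thick_case below 0.02 m/s), for 0.1 s.
3. the thick case is home in the row between its neighbours (within 7 mm of flush, upright), with the follower still back (x of case_nose in the frame of rack above 0.095 m and x of thick_case in the frame of rack between 0.048 and 0.062 m and y of thick_case in the frame of slip between -0.015 and 0.015 m and angle between thick_case's own z axis and vertical below 0.12 rad and z of thick_case in the frame of rack between 0 and 0.01 m and angle between the x axis of thick_case and the x axis of rack, either way round below 0.12 rad and value of joint follower above 0.015 m), for 0.1 s.
4. the follower is slid up so that the row is snug (slack of 6 mm at most) (value of joint follower below 0.011 m), for 0.1 s.
At the end, for the whole second after the job is handed in: Thick case at the slip's place (within 15 mm of its line), upright and straight within 0.12 rad, within 7 mm of flush; the other four upright in the row within 9 mm of their depth; follower at 11 mm or less (slack up to 6 mm); all at rest (x of case_nose in the frame of rack above 0.095 m and x of thick_case in the frame of rack between 0.048 and 0.062 m and y of thick_case in the frame of slip between -0.015 and 0.015 m and angle between each of thick_case, case_a, case_b, case_c, case_d's own z axis and vertical below 0.12 rad and z of thick_case in the frame of rack between 0 and 0.01 m and angle between the x axis of thick_case and the x axis of rack, either way round below 0.12 rad and x of case_a in the frame of rack between 0.046 and 0.063 m and z of case_a in the frame of rack between 0 and 0.01 m and x of case_b in the frame of rack between 0.046 and 0.063 m and z of case_b in the frame of rack between 0 and 0.01 m and x of case_c in the frame of rack between 0.046 and 0.063 m and z of case_c in the frame of rack between 0 and 0.01 m and x of case_d in the frame of rack between 0.046 and 0.063 m and z of case_d in the frame of rack between 0 and 0.01 m and value of joint follower below 0.011 m and linear speed of each of thick_case, case_a, case_b, case_c, case_d below 0.02 m/s); the robot touches nothing.
It fails at once if a case of the row or the thick case is tipped by more than 0.4 rad (angle between any of case_a, case_b, case_c, case_d, thick_case's own z axis and vertical above 0.4 rad).
It fails at once if a bystander is moved by more than 30 mm (distance of any of spare_case, phone, cup, stapler, tape, stamp from where it was at the start of the episode above 0.03 m).
It also fails if it takes over 70 s, if anything falls off the work surface, if the arm or the gripper's body presses on something with over 40 N, if the wrist force passes 120 N, or if a joint passes its speed limit or range.

## Working session

There is one attempt and no reset: what is moved stays moved. The work goes in short steps, each a Python script; the robot and the scene stay as the last script left them, time stands still between calls to the robot, and variables do not carry over. Pictures are saved under pics/ and viewed, on a budget of 10 in all, crops included, one or two more only if the job needs it, and the job is handed in when it is done.

```bash
ls; mkdir -p pics
python3 - <<'E'
from cell import ctrl, viewer, monitor
import cv2
for n in("top","side"):
    cv2.imwrite(f"pics/{n}0.png",viewer.grab_frame(n)); m=viewer.camera_model(n); print(n,m["fov_y"],m["cx"],m["cy"],m["extrinsics"],m.keys())
print(monitor.read_eef_rot(),monitor.read_time_s())
E
```

```text
pics
top 42.43197697816448 276.0355649460017 218.20771506358227 [[ 2.35081057e-02 -9.99709065e-01  5.39945659e-03 -7.46373226e+01]
 [-9.97713277e-01 -2.38028360e-02 -6.32585313e-02  5.41720746e+02]
 [ 6.33686495e-02 -3.90002129e-03 -9.97982567e-01  1.34064995e+03]
 [ 0.00000000e+00  0.00000000e+00  0.00000000e+00  1.00000000e+00]] dict_keys(['fov_y', 'cx', 'cy', 'extrinsics'])
side 49.7446168916985 276.6028428017503 208.65402887278753 [[ 9.36797102e-01 -3.49356347e-01  1.90087221e-02 -4.97537858e+02]
 [-1.64934301e-01 -4.88879563e-01 -8.56617446e-01  1.37883179e+02]
 [ 3.08557718e-01  7.99341551e-01 -5.15601803e-01  1.11158261e+03]
 [ 0.00000000e+00  0.00000000e+00  0.00000000e+00  1.00000000e+00]] dict_keys(['fov_y', 'cx', 'cy', 'extrinsics'])
[-1.11837627e-04  2.13283453e-01  9.76990185e-01 -5.78898061e-04] 0.1
```

View pics/top0.png

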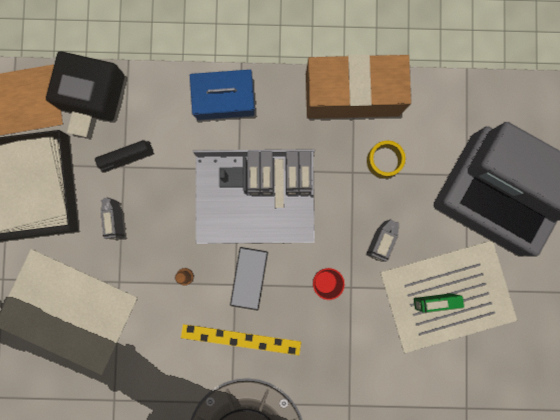

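View pics/side0.png

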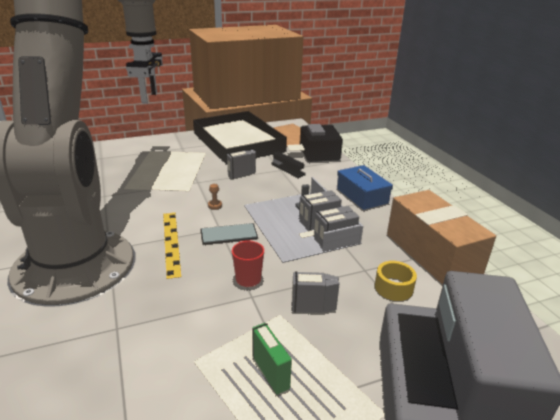

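The top view shows the rack at about (255,197), with the row at rows 152–195, the slip at x≈280 and the follower post at about (225,177). There are candidate cases on the left (110,220) and on the right (385,240). I'll zoom in on the rack and both candidates.

Run:
```python
import cv2,numpy as np
t=cv2.imread("pics/top0.png")
z=lambda r0,r1,c0,c1,f:cv2.resize(t[r0:r1,c0:c1],None,fx=f,fy=f,interpolation=cv2.INTER_CUBIC)
a=z(145,250,188,321,6)[:, :798]; a=z(145,205,190,320,6) # 780x360
b=np.hstack([z(192,244,90,140,4),z(212,264,362,412,4),z(205,257,280,330,4)]) #600x208
c=np.zeros((a.shape[0]+b.shape[0],780,3),np.uint8); c[:a.shape[0]]=a; c[a.shape[0]:,:600]=b
cv2.imwrite("pics/crop0.png",c); print(c.shape)
```

```text
(568, 780, 3)
```

View pics/crop0.png

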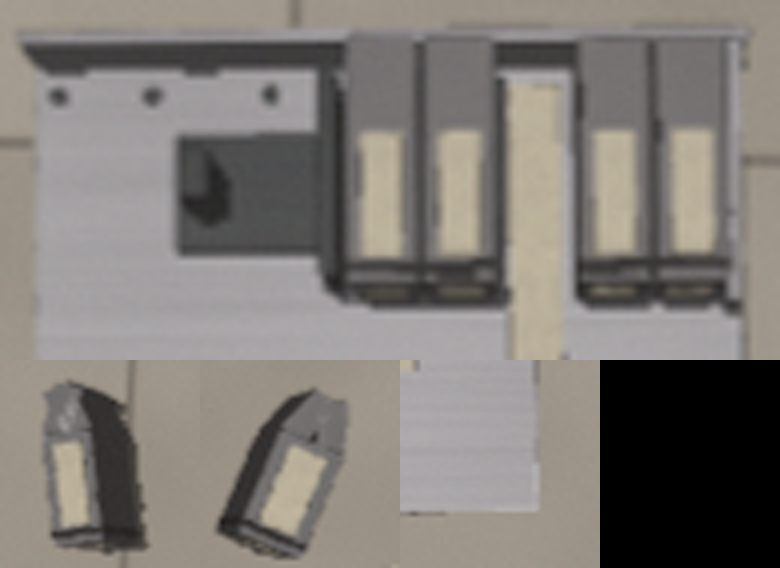

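Judging by the width of the top face and label, the right-hand case (385,240) is the thick one and the left-hand case is the 30 mm spare. Next I measure the rack corners, labels and slip with colour masks.

```bash
cat > h.py <<'E'
import numpy as np, cv2
from scipy.spatial.transform import Rotation as R
from cell import ctrl, viewer, monitor
def cast(px,z,name="top"):
    m=viewer.camera_model(name); E=m["extrinsics"]; f=210/np.tan(np.radians(m["fov_y"])/2)
    px=np.atleast_2d(px).astype(float)
    d=np.c_[(px[:,0]-m["cx"])/f,(px[:,1]-m["cy"])/f,np.ones(len(px))]@E[:3,:3]
    o=-E[:3,:3].T@E[:3,3]
    return (o+d*((z-o[2])/d[:,2])[:,None])[:,:2]
def blobs(img,roi,amin=30,lo=None):
    """paper-coloured blobs: bright and yellowish"""
    r0,r1,c0,c1=roi; s=cv2.resize(img[r0:r1,c0:c1],None,fx=4,fy=4,interpolation=cv2.INTER_CUBIC).astype(int)
    b,g,r=s[...,0],s[...,1],s[...,2]
    m=((r>150)&(r-b>22)).astype(np.uint8)
    m=cv2.morphologyEx(m,cv2.MORPH_OPEN,np.ones((5,5),np.uint8))
    cs,_=cv2.findContours(m,cv2.RETR_EXTERNAL,cv2.CHAIN_APPROX_NONE)
    return [cv2.boxPoints(cv2.minAreaRect(c))/4+[c0-.375,r0-.375] for c in cs if cv2.contourArea(c)/16>amin]
E
python3 - <<'E'
from h import *
t=cv2.imread("pics/top0.png")
for p in [(283,180),(300,176),(388,240),(110,222),(100,250),(230,230),(370,250)]: print(p,t[p[1],p[0]])
for nm,roi in(("row",(150,212,240,320)),("right",(212,264,362,412)),("left",(192,244,90,140))):
    for b in blobs(t,roi):
        z=4 if (nm=="row" and np.ptp(b[:,1])>40) else 80
        w=cast(b,z); e=[w[1]-w[0],w[2]-w[1]]; L=[np.linalg.norm(x) for x in e]; k=e[int(np.argmax(L))]
        print(nm,"px",b.mean(0).round(1),"w",w.mean(0).round(1),"size",np.round(sorted(L),1),"ang",np.degrees(np.arctan2(k[1],k[0])).round(1)%180)
# plate: light bluish grey
s=t.astype(int); r0,r1,c0,c1=150,250,185,325
m=((s.min(2)>140)&(s[...,2]-s[...,0]<8)).astype(np.uint8)
mm=np.zeros_like(m); mm[r0:r1,c0:c1]=m[r0:r1,c0:c1]
# edges: left/right over rows 205-235, front over columns
def fit(P):
    P=np.array(P,float); vx,vy,x,y=cv2.fitLine(P.astype(np.float32),cv2.DIST_HUBER,0,.01,.01).ravel(); return vx,vy,x,y
L=cast([(np.where(mm[r])[0].min()-.5,r) for r in range(205,238)],4)
Rr=cast([(np.where(mm[r])[0].max()+.5,r) for r in range(205,238)],4)
F=cast([(c,np.where(mm[:,c])[0].max()+.5) for c in range(202,308)],4)
for n,P in(("L",L),("R",Rr),("F",F)):
    vx,vy,x,y=fit(P); print(n,"pt",round(float(x),1),round(float(y),1),"ang",np.degrees(np.arctan2(vy,vx)).round(2))
E
```

```text
(283, 180) [160 168 176]
(300, 176) [110 111 115]
(388, 240) [154 176 185]
(110, 222) [145 164 172]
(100, 250) [135 146 154]
(230, 230) [172 170 172]
(370, 250) [47 47 50]
row px [253.1 177. ] w [637.4  -4.1] size [14.4 49. ] ang 1.5
row px [292.  176.6] w [640.5 -97.6] size [15.1 48.5] ang 1.1999999999999886
row px [266.1 176.6] w [639.  -35.4] size [14.5 48.4] ang 1.4000000000000057
row px [304.9 176.3] w [ 642.2 -128.6] size [15.2 48.1] ang 2.1999999999999886
row px [278.7 182.9] w [634.6 -66.5] size [ 20.7 123.1] ang 1.8000000000000114
right px [384.7 244.2] w [ 483.3 -322.5] size [22.8 49.5] ang 157.5
left px [107.4 222.6] w [519.3 341.1] size [16.2 49.1] ang 8.800000000000011
L pt 530.7 141.8 ang 1.89
R pt 539.1 -156.7 ang 2.09
F pt 481.4 -7.9 ang -88.65
```

```bash
cat >> h.py <<'E'
YAW=.0314; O=np.array([596.3,-5.5])
def rk(x,y):
    c,s=np.cos(YAW),np.sin(YAW); return O+[c*x-s*y,s*x+c*y]
def q(a):  # tool down, jaw axis at world angle a (rad)
    y=np.array([np.cos(a),np.sin(a),0]); z=np.array([0,0,-1.]); r=R.from_matrix(np.c_[np.cross(y,z),y,z]).as_quat()
    return [r[3],r[0],r[1],r[2]]
P=lambda xy,g:[float(xy[0]),float(xy[1]),180.+g]   # grasp point at height g
QR=q(np.pi/2+YAW); QC=q(np.radians(67.5))
def st(): print("t",round(monitor.read_time_s(),2),"pos",np.round(monitor.read_tool_pos(),1),"F",np.round(monitor.read_wrist_force(),1),"w",round(float(monitor.read_grip_width()),1))
E
python3 - <<'E'
from h import *
for n,p,o in [("post",P(rk(52,76),48),QR),("post60",P(rk(52,135),48),QR),("case",P((483.3,-322.5),50),QC),("place",P(rk(-64,-62),55),QR),("push",P(rk(-125,-62),42),QR),("pushend",P(rk(-5,-62),42),QR)]:
    j=ctrl.inverse_kinematics(p,o); print(n,None if j is None else np.round(j,2))
a=rk(52,76.5)
ctrl.move_pose(P(a,150),QR); st()
ctrl.grip(60)
ctrl.move_linear(P(a,48)); st()
ctrl.grip(0,20); st()
cv2.imwrite("pics/s1.png",viewer.grab_frame("side"))
E
```

```text
post [-0.37  0.59  0.22  1.8  -0.17  0.77  1.54]
post60 [-0.44  0.6   0.2   1.78 -0.16  0.78  1.43]
case [ 0.04  0.56  0.57  1.98 -0.44  0.73  2.06]
place [-0.36  0.47  0.46  2.07 -0.33  0.68  1.92]
push [-0.39  0.42  0.49  2.21 -0.35  0.59  1.95]
pushend [-0.28  0.55  0.38  1.94 -0.3   0.71  1.87]
t 2.44 pos [645.8  73.7 330. ] F [-0.6  0.2 -0.8] w 94.3
t 3.98 pos [646.2  72.6 228.8] F [ 0.9 -0.4  0.8] w 59.9
t 4.75 pos [645.9  72.6 228. ] F [-0.3 -0.   0.5] w 13.9
```

Run:
```python
from h import *
ctrl.move_linear(P(rk(52,135.5),48),rate=60); st()
ctrl.grip(60)
cv2.imwrite("pics/s1.png",viewer.grab_frame("side"))
ctrl.move_linear(P(rk(52,134),150)); st()
ctrl.move_pose(P((483.3,-322.5),190),QC); ctrl.grip(94); st()
t=viewer.grab_frame("top"); cv2.imwrite("pics/t1.png",t)
# follower plate/post check: dark region left extent
ctrl.sleep(.05)
```

```text
t 5.93 pos [644.  131.2 228. ] F [-0.8 -5.6  2.8] w 13.7
t 7.67 pos [643.7 130.1 329.2] F [-0.3 -0.2  0.1] w 60.2
t 10.13 pos [ 483.3 -322.5  370. ] F [ 0.1 -1.5  0.6] w 93.8
```

View pics/t1.png

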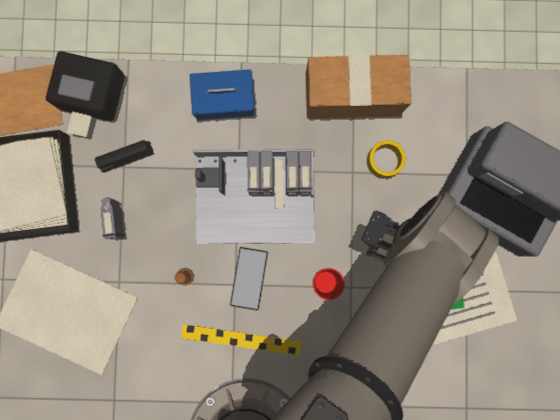

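The follower plate has moved from column 242 to about 219, roughly 58 mm, and the row is undisturbed. Now I grasp the thick case.

Run:
```python
from h import *
ctrl.move_linear(P((483.3,-322.5),48)); st()
ctrl.grip(0,30); st()
ctrl.move_linear(P((483.3,-322.5),150)); st()
ctrl.move_pose(P(rk(-64,-62),150),QR); st()
cv2.imwrite("pics/s2.png",viewer.grab_frame("side"))
```

```text
t 11.33 pos [ 483.5 -322.7  228.8] F [-0.3  0.2  0.5] w 93.4
t 12.18 pos [ 483.3 -322.5  228. ] F [ 0.8 -0.3  0.1] w 41.6
t 13.02 pos [ 483.1 -322.2  329.2] F [ 0.4  0.  -2.9] w 41.6
t 14.03 pos [534.1 -71.  329.9] F [ 0.5  0.3 -2.1] w 41.9
```

View pics/s2.png

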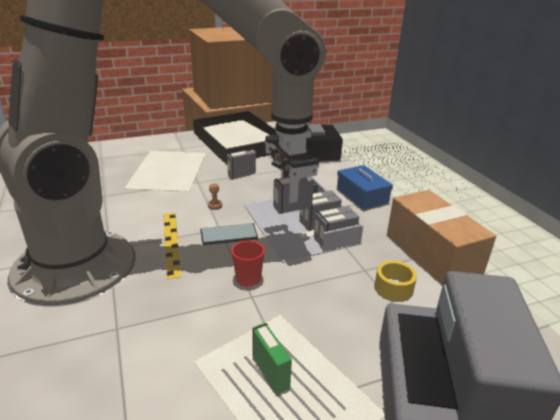

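The case (41.6 mm wide) is held upright over the apron, at about (293,195). Lowering and releasing it.

Run:
```python
from h import *
c=rk(-64,-62)
ctrl.move_linear(P(c,65)); ctrl.move_linear(P(c,52.5),rate=30); ctrl.sleep(.2); st()
ctrl.grip(70); st()
ctrl.move_linear(P(c,150)); 
ctrl.move_pose(P(rk(-140,-62),150),QR); ctrl.grip(0,30); st()
t=viewer.grab_frame("top"); s=viewer.grab_frame("side"); cv2.imwrite("pics/t2.png",t)
z=lambda a,f:cv2.resize(a,None,fx=f,fy=f,interpolation=cv2.INTER_CUBIC)
cv2.imwrite("pics/c2.png",np.hstack([z(t[145:265,185:325],2.8),z(s[150:270,230:370],2.8)]))
```

```text
t 15.56 pos [534.3 -69.5 232.6] F [-0.3 -0.7 -2.4] w 42.0
t 16.19 pos [534.3 -69.5 232.5] F [ 0.3 -0.3  0.5] w 69.8
t 18.51 pos [458.3 -71.9 330. ] F [-0.1 -0.5  0.4] w 0.1
```

View pics/c2.png

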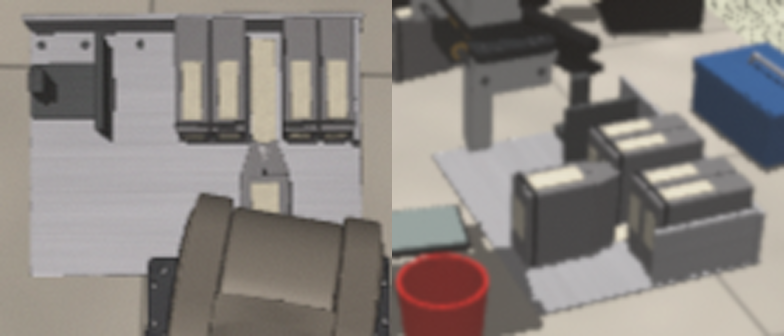

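The case stands upright on the apron, nose towards the gap and in line with the slip. In the crop its nose is at about (263,145) and the slip is at x≈262. Now I push it in steps, watching the wrist force.

Run:
```python
from h import *
ctrl.move_linear(P(rk(-140,-62),42)); st()
for x in [-120,-112,-106,-100,-90,-75,-60,-45,-30,-20,-12,-7,-4]:
    ctrl.move_linear(P(rk(x,-62),42),rate=60)
    F=monitor.read_wrist_force(); d=monitor.read_tool_pos()[:2]-rk(x,-62)
    print(x,np.round(F,1),np.round(d,1))
    if np.linalg.norm(F)>45: print("stop"); break
st()
t=viewer.grab_frame("top"); s=viewer.grab_frame("side"); cv2.imwrite("pics/t3.png",t); cv2.imwrite("pics/s3.png",s)
z=lambda a,f:cv2.resize(a,None,fx=f,fy=f,interpolation=cv2.INTER_CUBIC)
cv2.imwrite("pics/c3.png",np.hstack([z(t[145:265,185:325],2.8),z(s[150:270,230:370],2.8)]))
```

```text
t 19.48 pos [458.6 -72.  222.6] F [0.1 0.5 0.3] w 0.6
-120 [-0.1 -0.4 -0.4] [0.2 0. ]
-112 [-0.5  0.2 -0.3] [0.3 0. ]
-106 [ 0.9 -0.3 -1.1] [0.3 0. ]
-100 [0.6 0.4 0.2] [0.4 0. ]
-90 [0.7 0.1 0.6] [0.4 0. ]
-75 [-0.5 -0.   0.1] [0.4 0. ]
-60 [-0.5 -0.1 -0.1] [0.3 0. ]
-45 [-0.4 -0.3  1.3] [ 0.3 -0. ]
-30 [-0.1  0.6 -0.4] [0.4 0. ]
-20 [ 1.1  0.7 -0.1] [0.4 0. ]
-12 [ 0.4 -0.4 -0.2] [0.3 0. ]
-7 [-0.4 -0.5  0.5] [0.3 0. ]
-4 [0.  0.4 0.3] [0.2 0. ]
t 23.76 pos [594.4 -67.6 222. ] F [0.  0.4 0.3] w 0.2
```

View pics/c3.png

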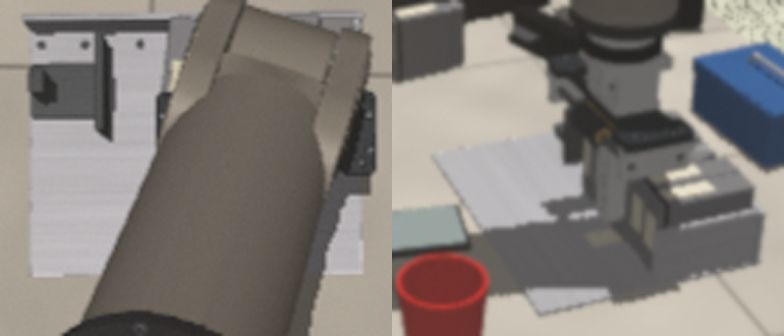

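The thick case has gone from the apron, but the arm hides it. I'll back off and look.

Run:
```python
from h import *
ctrl.move_linear(P(rk(-70,-62),42)); ctrl.move_linear(P(rk(-70,-62),150))
ctrl.move_pose(P(rk(-60,140),150),QR); st()
t=viewer.grab_frame("top"); s=viewer.grab_frame("side"); cv2.imwrite("pics/t4.png",t); cv2.imwrite("pics/s4.png",s)
z=lambda a,f:cv2.resize(a,None,fx=f,fy=f,interpolation=cv2.INTER_CUBIC)
cv2.imwrite("pics/c4.png",np.hstack([z(t[145:245,235:325],4.4),z(s[160:260,270:360],4.4)]))
for b in blobs(t,(150,212,240,320)):
    w=(cast(b,84)-O); c,sn=np.cos(YAW),np.sin(YAW); m=w.mean(0); print(np.round([c*m[0]+sn*m[1],-sn*m[0]+c*m[1]],1), cv2.minAreaRect(b.astype(np.float32))[1:])
```

```text
t 26.14 pos [531.9 132.  329.4] F [-0.8 -1.  -0.6] w 0.5
[-18.9 -61.6] ((10.75, 8.25), 90.0)
[  41.1 -125.4] ((20.0, 6.5), 90.0)
[ 41.  -58.8] ((20.499996185302734, 8.999998092651367), 90.0)
[ 41.6 -19.3] ((6.761908531188965, 20.622325897216797), 6.766211986541748)
[41.5 11.1] ((6.8631062507629395, 20.452835083007812), 5.527554988861084)
[ 43.2 -95.1] ((20.499996185302734, 6.749999046325684), 90.0)
```

View pics/c4.png

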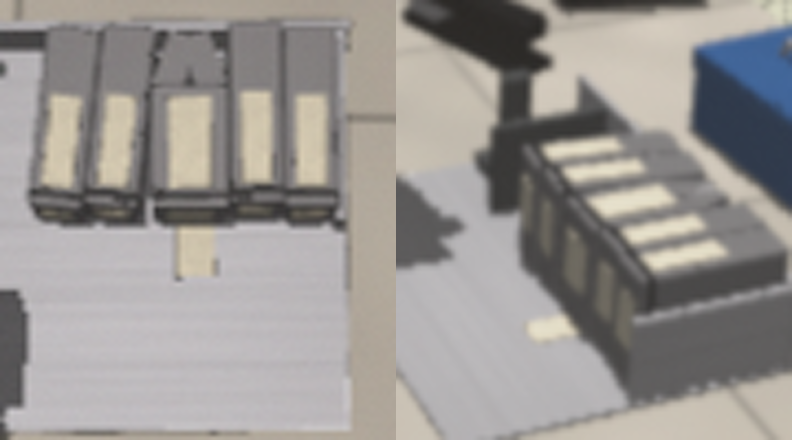

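All five cases are upright. The thick case's label is at depth 41.0, against 41–43 for the others, so it is flush, and it sits within about 3 mm of the slip line. The two left cases are yawed by about 5°. Now I slide the follower up gently.

Run:
```python
from h import *
a=rk(52,133.5)
ctrl.grip(60); ctrl.move_pose(P(a,150),QR); ctrl.move_linear(P(a,48)); ctrl.grip(0,30); st()
for y in [115,100,92,88,85,83,81.5,80.5,79.5,78.5,77.5]:
    ctrl.move_linear(P(rk(52,y),48),rate=40); ctrl.sleep(.1)
    F=monitor.read_wrist_force(); d=monitor.read_tool_pos()[:2]-O
    print(y,np.round(F,1),"rack y",round(float(-np.sin(YAW)*d[0]+np.cos(YAW)*d[1]),1),round(float(monitor.read_grip_width()),1))
    if abs(F[1])>18: break
ctrl.grip(60); ctrl.sleep(.1)
p=monitor.read_tool_pos(); ctrl.move_linear([p[0],p[1],330.])
ctrl.move_pose(P(rk(-60,170),170),QR); st()
t=viewer.grab_frame("top"); s=viewer.grab_frame("side"); cv2.imwrite("pics/t5.png",t)
z=lambda a,f:cv2.resize(a,None,fx=f,fy=f,interpolation=cv2.INTER_CUBIC)
cv2.imwrite("pics/c5.png",np.hstack([z(t[145:245,190:325],3.2),z(s[160:260,270:360],3.2)]))
for b in blobs(t,(150,212,240,320)):
    w=(cast(b,84)-O); c,sn=np.cos(YAW),np.sin(YAW); m=w.mean(0); print(np.round([c*m[0]+sn*m[1],-sn*m[0]+c*m[1]],1))
```

```text
t 29.4 pos [644.1 129.8 228. ] F [-1.   2.2  1.1] w 13.5
115 [ 0.5 -3.   1.2] rack y 114.4 13.8
100 [ 0.5 -3.   2. ] rack y 99.3 14.2
92 [ 1.7 -3.3  1.8] rack y 91.5 14.0
88 [ 1.1 -1.1  2.2] rack y 87.8 13.8
85 [0.8 0.9 1.7] rack y 85.0 13.6
83 [1.6 2.3 1.4] rack y 83.0 13.8
81.5 [1.4 3.8 0.5] rack y 81.4 13.5
80.5 [2.  3.3 2.6] rack y 80.4 13.8
79.5 [2.1 5.2 1.1] rack y 79.9 13.7
78.5 [2.  9.6 2.4] rack y 79.7 13.5
77.5 [ 0.7 13.6  2.6] rack y 79.6 13.7
t 36.42 pos [530.7 162.9 349.7] F [ 0.5 -0.2  0. ] w 60.1
[-19.2 -61.3]
[ 40.4 -59.4]
[  41.1 -125.4]
[ 41.6 -23.1]
[41.8  6.5]
[ 43.2 -95.1]
```

View pics/c5.png

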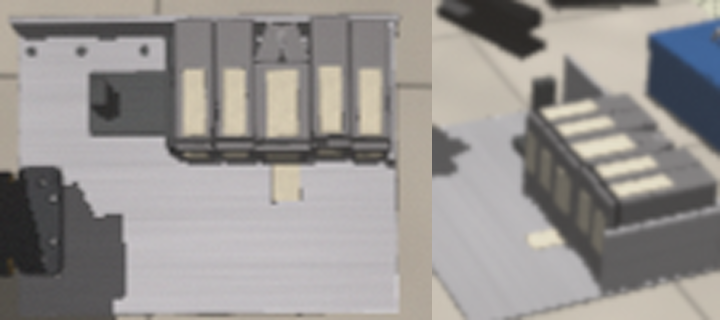

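The follower stopped firmly at about 4.6 mm with the row snug. All five cases look upright, with fronts flush to about 2 mm. Handing in.

Run:
```python
from h import *
ctrl.hand_in(); st()
```

```text
the job is handed in; nothing more can be done
the job is handed in; nothing more can be done
```

The thick case is filed in its gap between its neighbours, the row is snug, and I handed the job in at about 36.4 s of the 70 s; no verdict was reported.

I slid the follower back about 58 mm and stood the thick case (gripped at 41.6 mm wide) on the apron, nose to the gap. I then let go of it, pushed it in with closed fingers, and slid the follower up.

My last checks, from the pictures and readings before handing in:
- **Follower:** it stopped firmly at about 4.6 mm under about 14 N. The limit is 11 mm.
- **Thick case position:** it stands about 3 mm from the slip's line. Its front sits roughly 1–2 mm forward of its neighbours' fronts, within the 7 mm allowed.
- **Other four cases:** they all look upright. Their depths agree to about 2 mm, with one neighbour about 2 mm deeper than the rest.
- **Bystanders:** the robot did not go near them. I did not measure their positions at the end.

One reading disagreed: the wrist force showed almost nothing between push steps, where up to 20 N was expected. I only read it after each step had stopped, so I judged the push by the pictures.

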